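# Set up the stand magnifier over the magazine

### The job

Set up the stand magnifier for reading: carry it by its black grip to the round cork mat, stand it there with its whole foot on the mat and its lens over the magazine, and let go. Then take the orange tab and raise the drooping arm until it is level, so that the lens lies parallel above the page, and leave it there. Leave the salt shaker, dish and timer where they are.

Things in the scene. Friction and masses are not known exactly. Their poses are not given: they have to be found in the camera images.
- magnifier: stand magnifier, loose, about 0.8 kg, mostly in its foot. Origin: centre of the foot's underside; z up; x the way the arm points. White round foot 120 mm across, 18 mm high; 20 mm post on its centre; hinge block 30 x 24 mm at z 130 to 170 mm (hinge ends 18 mm out at -y, 26 mm at +y); above it the black grip, 36 mm along x, 24 mm along y between flat sides, z 169 to 235 mm
- swing_arm (a joint): angle of the arm above level, rad: 0 level, negative drooping, stops at -0.7 and 0.9. The hinge lies along the magnifier's y, 150 mm above the foot's underside. Friction holds it where it is released; it takes about 1 N up at the tab to raise it, and the foot then stays standing
- grip (a point): point in the middle of the black carrying grip, 205 mm above the underside of the foot, on the post's axis; axes as the magnifier
- lens (a point): centre of the round lens (71 mm over its white rim, 9 mm thick), 150 mm from the hinge axis along the arm; x along the arm outward, y along the hinge, z square to the lens (up when the arm is level)
- tab (a point): point in the middle of the orange tab at the arm's end, 212 mm from the hinge axis along the arm; the tab is 16 mm wide (along y), 12 mm thick, and sticks out about 48 mm beyond the lens rim (to 235 mm from the hinge axis). Axes as the lens.
- mat: fixed round cork mat, 160 mm diameter, 4 mm thick; origin in the centre of its underside on the table; it lies 195 mm from the magazine's centre, on its -y side, the one nearer the robot
- magazine: magazine lying flat with a bright cover, fixed, 285 mm along its x, 210 mm along its y, up to 19 mm high with curled corners (solid 6 mm); origin in the middle of its underside
- salt_shaker: glass shaker with a grey domed top, 44 mm diameter, 90 mm tall; loose bystander, origin in the centre of its underside
- ramekin: small cream glazed dish, 66 mm diameter, 34 mm tall; loose bystander, origin in the centre of its underside
- timer: cream wind-up kitchen timer, 58 mm diameter, 42 mm tall; loose bystander, origin in the centre of its underside

How it is judged:
By the outcome, as a careful person would: the job done as asked, in the order asked, and still so for the second after the job is handed in, with the robot touching nothing.
It also fails if it takes over 51 s, if anything falls off the work surface, if the arm or the gripper's body presses on something with over 40 N, if the wrist force passes 120 N, or if a joint passes its speed limit or range.

### The arm

A 6-joint arm with a two-finger parallel gripper is mounted at the origin on a cart in front of the work surface, level with it; the furniture and walls round the work are solid. World frame = base frame: x ahead of the robot, y to its left, z up, the work surface at z = 0. Lengths are in m, angles in rad, forces in N, time in s.
With the tool pointing down it reaches from about 0.325 to 0.775 m from the base axis. Payload 9.3 kg.
Tool frame: the origin (TCP) lies where the fingers leave the gripper's body, on its centre line; the fingertips stand 73 mm ahead of it and the grasp point (between the pads) lies 54 mm ahead of it; z points along the fingers, y is the line along which they close (so a half turn about z gives the same grasp; the last joint's range is limited). The gripper opens to 85 mm and grips with 20 to 120 N. Pads are 22 mm wide; open, the fingers measure 114 mm over their backs; the gripper's body (76 mm by 85 mm) begins 54 mm behind the grasp point. The pads swing forward as they close: fully open they stand 13 mm farther back than shut.
Start: joints at [1.042, 0.259, 0.021, 1.334, 0, 1.418], TCP at [0.202, 0.512, 0.304] pointing down, gripper open.
Joint ranges: [-3.04, 3.04], [-0.91, 1.82], [-1.04, 1.36], [-1.92, 1.95], [-1.52, 1.45], [-3.14, 3.14]. Speed limits (rad/s): [2.22, 2.22, 2.79, 3.14, 3.14, 3.14].

### API

Orientations are given as [roll, pitch, yaw] about the fixed x, y, z axes, in that order (R = Rz(yaw) Ry(pitch) Rx(roll)).
In Python, from cell import manip, camera gives the robot as it stands.
- The arm moves only by the tool carry_out, never from a script. Its argument "plan" is a list that holds one entry, the list of rows, each a list of 4 numbers: the shift along the tool's x, y, z in mm, then the turn about the tool's z in rad. In form: [[[x, y, z, yaw], ...]]. A call has exactly 5 rows; each row is the pose to reach, as a shift and turn from the pose commanded when the call began, along the tool's axes at that moment; what a row does not reach only later rows make up. A row lasts 1/8 s, in which the tool goes at most 62.5 mm and 10.7 degrees, less where a joint would pass 70% of its speed; a pose out of reach is approached as far as the arm can. A call with a gripper value outside its range is refused whole. "fingers" is the finger opening in mm, from 0 to 85.4, set as the call begins (left out, the last holds). The fingers move at their own pace and stop on an object; "newtons" is the grip in N (left out, the last holds). Time passes only in rows, so rows that repeat a pose let the fingers close, or fill a call up. It gives the time, the measured TCP pose, the force, the opening and the grip force at its end, in the units of the state.
- manip.state(): the state, without advancing time (a new reading comes with each control period).
- camera(name): name is "scene" or "top"; returns a dict with "color" (480x640x3 uint8, red, green, blue), "depth" (480x640 float32, m along the optical axis (not along the pixel's ray), 0 where there is no reading), "mtx" (3x3 intrinsics, pixels), "dist" ([k1, k2, p1, p2, k3] as OpenCV has them; the pictures are not rectified), "eye" and "orientation" of the camera in the world. Camera axes: x right, y up, looking along -z (the intrinsics and any distortion apply to the point x, -y, -z); pixel columns grow to the right and rows downward; lengths in m; the calibration is good to about 2 mm. A picture is of the moment at which its call begins.
- manip.job_done(): hands the job in; it is judged then, once.
The state is a dict: "clock": time; "joints": joint angles; "qd": joint speeds; "joint_torque": joint torques, N m; "tcp_pos": TCP position; "tcp_rot": TCP orientation; "contact_force": force on the tool from outside, world axes, zero at the start; "wrist_torque": the same for the moment, N m; "opening": finger opening in m; "grasp_force": force on a finger pad.
Only numpy, scipy, OpenCV 4.12 (cv2) and the standard library are available. Lean on these libraries where they do the work, as an engineer would, in place of code of your own. Each camera call takes 0.05 s, during which the arm holds its last target. There are 200 camera calls.

## Working session

There is one attempt and no reset: what is moved stays moved. The work goes in short steps, Python scripts to look and compute and a tool call to move; the robot and the scene stay as the last step left them, time stands still between calls to the robot, and variables do not carry over. Pictures are saved under pics/ and viewed, at most 10 in all, crops included, and the job is handed in when it is done.

Besides the shell and the picture viewer there is one more tool, called after "Emit:" as a command line: name --argument value ..., lists and objects as JSON in quotes. carry_out: Moves the arm, as the interface text tells. Its arguments: {"type":"object","properties":{"plan":{"type":"array","items":{"type":"array","items":{"type":"array","items":{"type":"number"}}}},"fingers":{"type":"number"},"newtons":{"type":"number"}},"required":["plan"]}

```bash
mkdir -p pics; cat > h.py <<'E'
import numpy as np, cv2
from cell import manip, camera
from scipy.spatial.transform import Rotation as R
def shot(n,fn=None):
    c=camera(n)
    if fn: cv2.imwrite('pics/'+fn,c['color'][:,:,::-1])
    return c
def rot(o):
    o=np.array(o,float)
    return o if o.shape==(3,3) else R.from_euler('xyz',o).as_matrix()
def cloud(c):
    v,u=np.mgrid[0:480,0:640]
    p=cv2.undistortPoints(np.stack([u,v],-1).reshape(-1,1,2).astype(np.float64),np.array(c['mtx']),np.array(c['dist'],float)).reshape(480,640,2)
    d=c['depth']
    P=np.stack([p[...,0]*d,-p[...,1]*d,-d],-1)
    W=P@rot(c['orientation']).T+np.array(c['eye'])
    W[d==0]=np.nan
    return W
E
python3 - <<'E'
from h import *
a=shot('scene','s1.png');b=shot('top','t1.png')
for c in (a,b): print(c['eye'],c['orientation'],c['mtx'])
np.savez('c1.npz',s=cloud(a),t=cloud(b),sc=a['color'],tc=b['color'])
print(manip.state())
E
```

```text
[0.70322924 0.65343847 0.85953192] [ 0.7752374  -0.01532908  2.9666695 ] [[476.60149364   0.         322.78427722]
 [  0.         476.60149364 237.96365839]
 [  0.           0.           1.        ]]
[ 0.41418415 -0.06282835  1.15350781] [ 1.49297250e-01 -7.33057152e-04 -1.56511026e+00] [[464.38628421   0.         324.37385012]
 [  0.         464.38628421 235.16608485]
 [  0.           0.           1.        ]]
{'clock': 0.1, 'joints': array([ 1.04242576e+00,  2.59125818e-01,  2.08461618e-02,  1.33368495e+00,
       -2.08250945e-05,  1.41822636e+00]), 'qd': array([ 0.00021621, -0.00045627,  0.00187271, -0.00289623, -0.00159618,
        0.00145656]), 'joint_torque': array([ 5.13134743e-03, -5.56693518e+01,  3.45069659e+01,  1.16636348e-02,
       -1.69033915e-04, -7.22671928e-06]), 'tcp_pos': array([0.20177157, 0.51148104, 0.30333539]), 'tcp_rot': array([-3.14043478e+00, -1.56970269e-04,  2.76579198e+00]), 'contact_force': array([ 1.48806068, -0.48231792,  0.31455877]), 'wrist_torque': array([-0.05479669, -0.01520633, -0.02854762]), 'grasp_force': 0.0, 'opening': 0.08518774395391268}
```

View pics/s1.png

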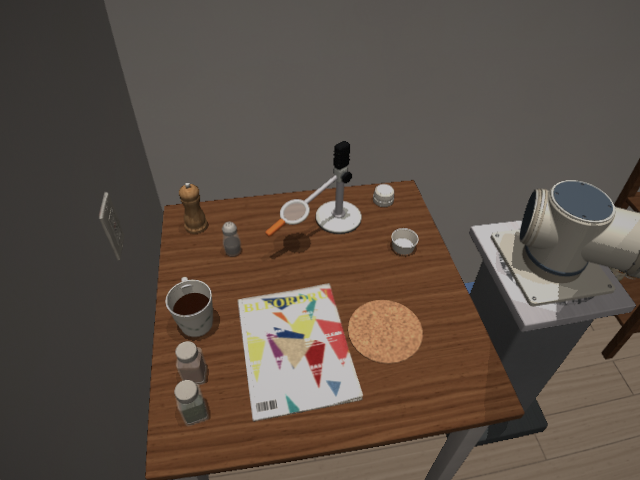

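View pics/t1.png

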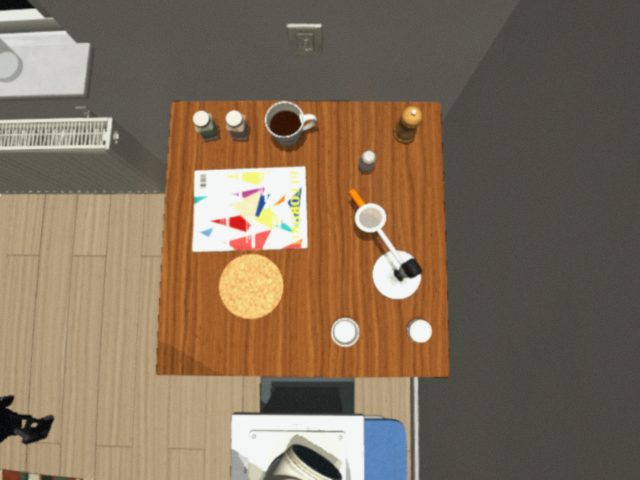

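The scene shows the magnifier (foot at top-view px 397,275, with the arm pointing up-left to the orange tab at 357,200), the mat at (252,286), the magazine at (250,208), the ramekin at (345,332), the timer at (420,331) and the shaker at (368,158).

```bash
python3 - <<'E'
from h import *
d=np.load('c1.npz')
for k in 'ts':
    W=d[k];C=d[k+'c'].astype(int);r,g,b=C[...,0],C[...,1],C[...,2];Z=W[...,2]
    H=cv2.cvtColor(d[k+'c'],cv2.COLOR_RGB2HSV).astype(int)
    tb=(W[...,0]>.2)&(W[...,0]<.85)&(abs(W[...,1])<.5)
    near=tb&(W[...,1]<-.05)&(W[...,0]>.3)
    def st(n,m):
        P=W[m]; 
        if len(P)<4: print(k,n,len(P));return
        (c,rad)=cv2.minEnclosingCircle(P[:,:2].astype(np.float32))
        print(k,n,len(P),'med',np.median(P,0).round(4),'min',P.min(0).round(4),'max',P.max(0).round(4),'circ',np.round(c,4),round(rad,4))
    st('foot',near&(Z>.012)&(Z<.024)&(H[...,1]<60)&(H[...,2]>120)&(W[...,0]>.38)&(W[...,0]<.62))
    st('grip',near&(Z>.175)&(H[...,2]<70)); st('gtop',near&(Z>.228)&(Z<.245))
    st('tab',near&(Z>.012)&(H[...,0]<14)&(H[...,1]>200)&(H[...,2]>150)&(W[...,0]<.72))
    st('rimlens',near&(Z>.04)&(Z<.12)&(W[...,0]>.53))
    st('post/arm',near&(Z>.08)&(Z<.17)&(H[...,2]>120))
    m=tb&(W[...,1]>-.02)&(Z>.001)&(Z<.012)&(H[...,0]>8)&(H[...,0]<22)&(H[...,2]>170)&(W[...,0]<.56)&(H[...,1]<200)
    m=cv2.morphologyEx(m.astype(np.uint8),cv2.MORPH_OPEN,np.ones((5,5)))>0
    st('mat',m)
    m=tb&(W[...,1]>-.1)&(Z>.003)&(Z<.025)&(W[...,0]>.45)&(W[...,0]<.75)&~m&((H[...,1]<50)&(H[...,2]>150)|(Z>.005))
    m=cv2.morphologyEx(m.astype(np.uint8),cv2.MORPH_OPEN,np.ones((5,5)))>0
    n,l,s,_=cv2.connectedComponentsWithStats(m.astype(np.uint8)); i=1+s[1:,4].argmax(); m=l==i
    print(k,'mag',cv2.minAreaRect(W[m][:,:2].astype(np.float32)),m.sum())
    for n,x,y in (('ram',345,332),('tim',420,331),('salt',368,158)):
        if k=='t': print(n,W[y-3:y+4,x-3:x+4].reshape(-1,3).mean(0))
    # objects near
    o=near&(Z>.03); 
E
```

```text
t foot 1048 med [ 0.4776 -0.2289  0.0151] min [ 0.3808 -0.2967  0.012 ] max [ 0.5447 -0.111   0.0238] circ [ 0.4474 -0.2037] 0.1143
t grip 279 med [ 0.4878 -0.2384  0.2323] min [ 0.3007 -0.4211  0.1771] max [ 0.8467 -0.2246  0.6942] circ [ 0.5737 -0.4202] 0.2731
t gtop 1012 med [ 0.5058 -0.4197  0.2349] min [ 0.3001 -0.4224  0.228 ] max [ 0.8497 -0.2258  0.245 ] circ [ 0.5749 -0.4201] 0.2749
t tab 20 med [ 0.6587 -0.1327  0.0923] min [ 0.6416 -0.1426  0.0862] max [ 0.6844 -0.1201  0.1012] circ [ 0.6628 -0.1364] 0.0222
t rimlens 2613 med [ 0.6612 -0.418   0.0933] min [ 0.5303 -0.4225  0.04  ] max [ 0.8499 -0.1201  0.12  ] circ [ 0.6903 -0.3078] 0.1954
t post/arm 1308 med [ 0.6187 -0.174   0.1108] min [ 0.4639 -0.2897  0.0804] max [ 0.8499 -0.1201  0.1662] circ [ 0.6564 -0.2582] 0.1951
t mat 90 med [0.4455 0.1313 0.0036] min [0.4316 0.0802 0.001 ] max [0.4643 0.1674 0.0084] circ [0.448  0.1235] 0.0459
t mag ((0.5990021228790283, 0.12444915622472763), (0.10026399046182632, 0.28516721725463867), 2.538341999053955) 2801
ram [ 0.34888691 -0.11428016  0.00403656]
tim [ 0.35355544 -0.2903326
[... 264 characters left out ...]
 0.5117 -0.22    0.2364] circ [ 0.4913 -0.238 ] 0.0206
s gtop 1376 med [ 0.5677 -0.419   0.2361] min [ 0.3005 -0.4273  0.228 ] max [ 0.8498 -0.2235  0.245 ] circ [ 0.5752 -0.4201] 0.2747
s tab 0
s rimlens 3970 med [ 0.6822 -0.4182  0.0866] min [ 0.5311 -0.4272  0.04  ] max [ 0.85   -0.1196  0.12  ] circ [ 0.6909 -0.3093] 0.1967
s post/arm 970 med [ 0.6209 -0.1661  0.1095] min [ 0.4816 -0.2802  0.0801] max [ 0.85   -0.1196  0.1669] circ [ 0.6651 -0.2575] 0.185
s mat 296 med [0.4701 0.1094 0.0032] min [0.3892 0.0609 0.001 ] max [0.5373 0.169  0.0077] circ [0.4632 0.1069] 0.0742
s mag ((0.6517511606216431, 0.12609584629535675), (0.20317384600639343, 0.2875429391860962), 2.4373157024383545) 7085
```

```bash
cat >> h.py <<'E'
def plane(c,uv,z):
    p=cv2.undistortPoints(np.asarray(uv,np.float64).reshape(-1,1,2),np.array(c['mtx']),np.array(c['dist'],float)).reshape(-1,2)
    D=np.c_[p[:,0],-p[:,1],-np.ones(len(p))]@rot(c['orientation']).T; e=np.array(c['eye'])
    return e+D*((z-e[2])/D[:,2])[:,None]
def blob(c,m,z,box,convex=True):
    # biggest connected component of m within world box, hull projected at z
    k=np.zeros((480,640),bool);x0,y0,x1,y1=box;k[y0:y1,x0:x1]=1
    m=cv2.morphologyEx((m&k).astype(np.uint8),cv2.MORPH_OPEN,np.ones((3,3)))
    n,l,s,_=cv2.connectedComponentsWithStats(m);i=1+s[1:,4].argmax()
    v,u=np.nonzero(l==i);h=cv2.convexHull(np.c_[u,v].astype(np.float32))
    return plane(c,h,z)[:,:2].astype(np.float32)
E
cat > m2.py <<'E'
from h import *
for k in ('top','scene'):
    c=shot(k);H=cv2.cvtColor(c['color'],cv2.COLOR_RGB2HSV).astype(int);h,s,v=H[...,0],H[...,1],H[...,2]
    t=k=='top'
    wh=(s<60)&(v>110)
    print(k,'foot',cv2.fitEllipse(blob(c,wh,.018,(365,245,430,305) if t else (310,197,365,235))))
    print('mat',cv2.fitEllipse(blob(c,(h>5)&(h<25)&(s>80)&(v>175),.004,(212,252,290,322) if t else (343,295,430,365))))
    W=cloud(c);m=(h<14)&(s>190)&(v>120);B=(345,185,375,212) if t else (260,218,290,238)
    q=np.zeros_like(m);q[B[1]:B[3],B[0]:B[2]]=1;P=W[m&q&(W[...,2]>.04)];print('tab',len(P),P.mean(0),P.min(0),P.max(0))
    m=W[...,2]; n=(np.hypot(W[...,0]-.491,W[...,1]+.238)<.05)&(m>.17)
    for lo,hi in ((.175,.20),(.2,.225),(.225,.24)):
        P=W[n&(m>lo)&(m<hi)];print('grip',lo,len(P),P.mean(0),P.min(0),P.max(0))
E
python3 m2.py
```

```text
top foot ((0.49273866415023804, -0.23835113644599915), (0.11679159104824066, 0.13142673671245575), 97.66279602050781)
mat ((0.45972707867622375, 0.1187635287642479), (0.16269193589687347, 0.163715198636055), 112.62336730957031)
tab 23 [ 0.66000692 -0.13306127  0.09349762] [ 0.64071387 -0.15412456  0.08668803] [ 0.68428772 -0.12005188  0.10354687]
grip 0.175 36 [ 0.4843642  -0.23203088  0.18916241] [ 0.46984704 -0.24197448  0.17823965] [ 0.50490444 -0.22515187  0.19926553]
grip 0.2 48 [ 0.48539021 -0.23312829  0.2139203 ] [ 0.46934066 -0.25731286  0.20162262] [ 0.50909386 -0.22384435  0.22481494]
grip 0.225 197 [ 0.48886139 -0.24046847  0.23207389] [ 0.47182965 -0.2568598   0.22510655] [ 0.5059387  -0.22627725  0.23760961]
scene foot ((0.49324214458465576, -0.2310795783996582), (0.11811740696430206, 0.12099866569042206), 165.30178833007812)
mat ((0.4578329622745514, 0.12534259259700775), (0.1373118758201599, 0.1541266292333603), 124.83528137207031)
tab 29 [ 0.66148732 -0.13129754  0.09337941] [ 0.64164742 -0.14097868  0.08523342] [ 0.68547655 -0.11879609  0.10285734]
grip 0.175 137 [ 0.49427085 -0.22980828  0.18782093] [ 0.47147942 -0.24102148  0.17511464] [ 0.51126642 -0.2206587   0.19967161]
grip 0.2 145 [ 0.49409421 -0.23012961  0.21289156] [ 0.47303099 -0.24120432  0.2002312 ] [ 0.51175335 -0.22074711  0.22487585]
grip 0.225 111 [ 0.49249427 -0.23561907  0.23125595] [ 0.47406017 -0.25348364  0.22519778] [ 0.50999101 -0.22355117  0.23591575]
```

Emit:
carry_out --plan '[[[0,-62,0,-0.18],[0,-124,0,-0.36],[0,-186,0,-0.54],[0,-248,0,-0.72],[0,-310,0,-0.9]]]'

```text
clock: 0.82
tcp_pos: [0.087, 0.2215, 0.3036]
tcp_rot: [-3.141, 0.0, -2.611]
contact_force: [0.4, -0.2, 2.1]
opening: 0.0857
grasp_force: 0.0
```

Emit:
carry_out --plan '[[[-38,-45,-8,0],[-76,-91,-16,0],[-114,-136,-24,-0.01],[-153,-182,-32,-0.02],[-192,-227,-38,-0.03]]]'

```text
clock: 1.45
tcp_pos: [0.3688, 0.1217, 0.3422]
tcp_rot: [-3.141, 0.001, -2.588]
contact_force: [-0.9, 1.7, 0.7]
opening: 0.0857
grasp_force: 0.0
```

```bash
cat > go.py <<'E'
import sys
from h import *
def to(x,y,z,yaw):
    s=manip.state();M=rot(s['tcp_rot']);d=M.T@(np.array([x,y,z])-s['tcp_pos'])*1000
    w=-(yaw-s['tcp_rot'][2]); w=(w+np.pi)%(2*np.pi)-np.pi
    print(s['tcp_pos'].round(4),s['tcp_rot'].round(4),s['joints'].round(2),'-> shift',d.round(1),'turn',round(w,3))
if __name__=='__main__': to(*map(float,sys.argv[1:]))
E
python3 go.py .491 -.2385 .345 3.698
```

```text
[0.3688 0.1217 0.3422] [-3.1414e+00  8.0000e-04 -2.5883e+00] [ 0.1  -0.03 -0.22  1.38  0.   -0.45] -> shift [  85.3 -370.6   -2.8] turn -0.003
```

Emit:
carry_out --plan '[[[14,-60,-3,0],[28,-120,-3,0],[41,-180,-3,0],[55,-240,-3,0],[67,-290,-3,0]]]'

```text
clock: 2.08
tcp_pos: [0.463, -0.1611, 0.3446]
tcp_rot: [3.142, -0.0, -2.589]
contact_force: [-0.0, 0.8, 0.4]
opening: 0.0857
grasp_force: 0.0
```

Emit:
carry_out --plan '[[[9,-40,0,0],[18,-80,0,0],[18,-80,0,0],[18,-80,0,0],[18,-80,0,0]]]'

```text
clock: 2.7
tcp_pos: [0.4892, -0.2352, 0.3451]
tcp_rot: [-3.141, 0.0, -2.586]
contact_force: [0.0, -0.9, 0.2]
opening: 0.0854
grasp_force: 0.0
```

```bash
python3 go.py .491 -.2385 .259 3.698; python3 - <<'E'
from h import *
a=shot('scene');b=shot('top')
im=np.hstack([cv2.resize(a['color'][90:270,230:410],(400,400)),cv2.resize(b['color'][170:350,310:490],(400,400))])
cv2.imwrite('pics/p3.png',im[:,:,::-1])
E
```

```text
[ 0.4892 -0.2352  0.3451] [-3.1414e+00  2.0000e-04 -2.5865e+00] [-0.6   0.24  0.1   1.43  0.   -1.16] -> shift [ 0.3 -3.7 86.1] turn -0.001
```

View pics/p3.png

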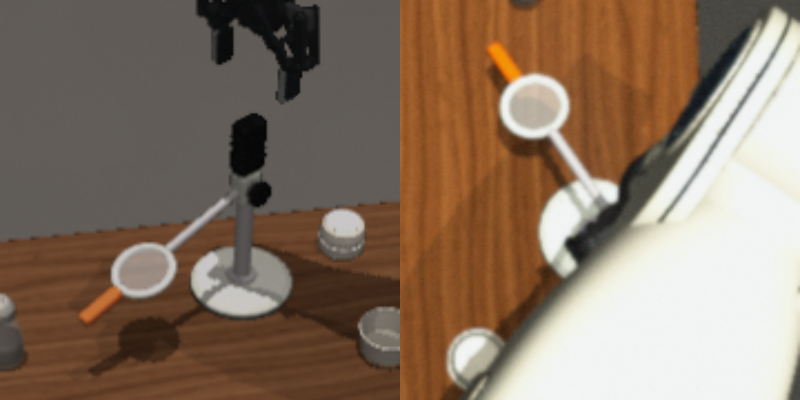

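The left panel shows the open fingers (210–300, 40–100) above the grip (248,145), one on each side of it. I'll descend and close.

Emit:
carry_out --plan '[[[0,-4,20,0],[0,-4,40,0],[0,-4,60,0],[0,-4,76,0],[0,-4,86,0]]]'

```text
clock: 3.42
tcp_pos: [0.4914, -0.239, 0.2584]
tcp_rot: [3.141, -0.0, -2.587]
contact_force: [0.3, -0.6, 0.7]
opening: 0.0852
grasp_force: 0.0
```

Emit:
carry_out --plan '[[[0,0,0,0],[0,0,0,0],[0,0,0,0],[0,0,0,0],[0,0,0,0]]]' --fingers 0 --newtons 50

```text
clock: 4.05
tcp_pos: [0.492, -0.2398, 0.2594]
tcp_rot: [-3.14, 0.001, -2.587]
contact_force: [1.7, -0.7, 3.8]
opening: 0.0231
grasp_force: 50.8
```

Emit:
carry_out --plan '[[[0,0,0,0],[0,0,0,0],[0,0,-5,0],[0,0,-12,0],[0,0,-20,0]]]'

```text
clock: 4.68
tcp_pos: [0.4914, -0.2395, 0.2788]
tcp_rot: [3.14, -0.001, -2.587]
contact_force: [-0.2, -0.2, -6.2]
opening: 0.0233
grasp_force: 49.4
```

```bash
python3 go.py .459 .12 .31 3.175; python3 m2.py | grep -v mat
```

```text
[ 0.4914 -0.2395  0.2788] [ 3.1404e+00 -6.0000e-04 -2.5874e+00] [-0.61  0.26 -0.04  1.27 -0.   -1.16] -> shift [-161.7  322.8  -30.9] turn 0.521
top foot ((0.4829372465610504, -0.26334428787231445), (0.16369129717350006, 0.200595885515213), 71.00102996826172)
tab 20 [ 0.65782966 -0.13146137  0.11276299] [ 0.63926404 -0.15271355  0.10675568] [ 0.67945982 -0.11908502  0.12102694]m2.py:12: RuntimeWarning: Mean of empty slice.
  P=W[n&(m>lo)&(m<hi)];print('grip',lo,len(P),P.mean(0),P.min(0),P.max(0))
  ret = um.true_divide(
Traceback (most recent call last):
  File "m2.py", line 12, in <module>
    P=W[n&(m>lo)&(m<hi)];print('grip',lo,len(P),P.mean(0),P.min(0),P.max(0))
                                                          ~~~~~^^^
ValueError: zero-size array to reduction operation minimum which has no identity
```

Emit:
carry_out --plan '[[[0,5,-15,0],[-10,20,-31,0],[-27,54,-31,0],[-46,92,-31,0.03],[-65,130,-31,0.08]]]'

```text
clock: 5.35
tcp_pos: [0.478, -0.0926, 0.311]
tcp_rot: [-3.141, 0.001, -2.669]
contact_force: [1.2, 0.6, -6.5]
opening: 0.0236
grasp_force: 50.2
```

Emit:
carry_out --plan '[[[-19,38,0,0.08],[-38,76,0,0.18],[-57,114,0,0.28],[-74,150,0,0.36],[-86,174,0,0.42]]]'

```text
clock: 5.98
tcp_pos: [0.4745, 0.1018, 0.3111]
tcp_rot: [3.141, 0.001, -3.088]
contact_force: [0.2, -1.0, -6.5]
opening: 0.0236
grasp_force: 50.3
```

```bash
python3 go.py .459 .12 .31 3.175
```

```text
[0.4745 0.1018 0.3111] [ 3.1409e+00  1.2000e-03 -3.0878e+00] [ 0.04  0.15 -0.11  1.32  0.   -0.02] -> shift [14.5 19.   1.1] turn 0.02
```

Emit:
carry_out --plan '[[[7,10,0,0.02],[14,19,0,0.02],[14,19,12,0.02],[14,19,26,0.02],[14,19,38,0.02]]]'

```text
clock: 6.6
tcp_pos: [0.4604, 0.117, 0.2704]
tcp_rot: [-3.141, -0.001, -3.108]
contact_force: [-0.5, -0.2, -6.5]
opening: 0.0234
grasp_force: 50.6
```

```bash
python3 go.py .459 .12 .263 3.175; python3 - <<'E'
from h import *
a=shot('scene');b=shot('top')
im=np.hstack([cv2.resize(a['color'][200:400,230:450],(400,400)),cv2.resize(b['color'][160:360,170:370],(400,400))])
cv2.imwrite('pics/p4.png',im[:,:,::-1])
W=cloud(a);m=(W[...,2]>.012)&(W[...,2]<.034)&(abs(W[...,0]-.459)<.09)&(abs(W[...,1]-.12)<.1)&(W[...,0]<.54)
H=cv2.cvtColor(a['color'],cv2.COLOR_RGB2HSV)
P=W[m&(H[...,1]<60)];print(len(P),np.percentile(P,[1,50,99],0),cv2.minEnclosingCircle(P[:,:2].astype(np.float32)))
E
```

```text
[0.4604 0.117  0.2704] [-3.1415e+00 -1.1000e-03 -3.1081e+00] [ 0.07  0.15 -0.21  1.21 -0.    0.04] -> shift [1.3 3.1 7.4] turn 0.0
1940 [[0.40434979 0.06676726 0.01620527]
 [0.4663607  0.13087754 0.02594813]
 [0.5156776  0.17571208 0.03291415]] ((0.4587956666946411, 0.11851471662521362), 0.060326363891363144)
```

View pics/p4.png

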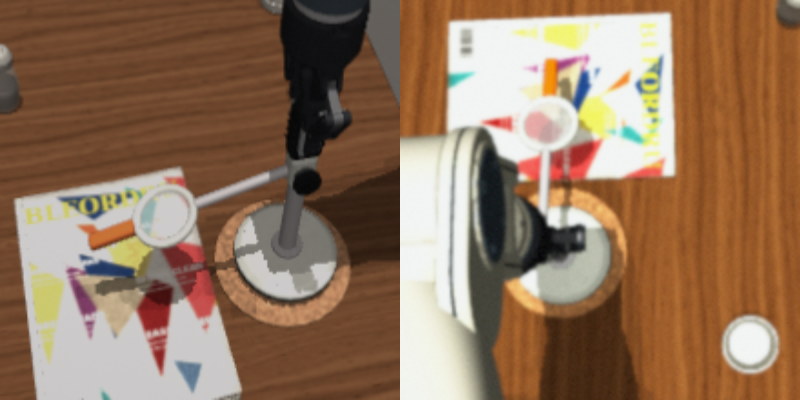

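The foot sits inside the mat's rim in both views (left panel foot at 287,250 and mat at 283,260), and the lens is over the magazine. I'll lower the last 7–8 mm.

Emit:
carry_out --plan '[[[1,2,3,0],[1,2,5,0],[1,2,6,0],[1,2,7,0],[1,2,7.5,0]]]'

```text
clock: 7.32
tcp_pos: [0.4594, 0.1194, 0.2643]
tcp_rot: [-3.142, 0.0, -3.107]
contact_force: [0.7, -0.4, -7.6]
opening: 0.0234
grasp_force: 50.6
```

Emit:
carry_out --plan '[[[0,0,1,0],[0,0,1,0],[0,0,1.5,0],[0,0,1.5,0],[0,0,1.5,0]]]'

```text
clock: 7.95
tcp_pos: [0.4595, 0.1194, 0.2634]
tcp_rot: [-3.142, 0.001, -3.107]
contact_force: [-2.8, -1.3, 5.9]
opening: 0.0233
grasp_force: 52.0
```

Emit:
carry_out --plan '[[[0,0,0,0],[0,0,0,0],[0,0,0,0],[0,0,0,0],[0,0,0,0]]]' --fingers 60

```text
clock: 8.57
tcp_pos: [0.4595, 0.1194, 0.2628]
tcp_rot: [-3.142, 0.0, -3.107]
contact_force: [0.4, -0.8, 0.6]
opening: 0.0598
grasp_force: 0.0
```

Emit:
carry_out --plan '[[[0,0,-10,0],[0,0,-30,0],[0,0,-55,0],[0,0,-80,0],[0,0,-90,0]]]'

```text
clock: 9.2
tcp_pos: [0.4597, 0.1194, 0.3545]
tcp_rot: [3.141, 0.002, -3.107]
contact_force: [0.4, -0.9, -0.1]
opening: 0.06
grasp_force: 0.0
```

Emit:
carry_out --plan '[[[0,50,0,0],[0,100,0,0],[0,150,0,0],[0,190,0,0],[0,190,0,0]]]'

```text
clock: 9.82
tcp_pos: [0.4525, 0.3115, 0.3519]
tcp_rot: [-3.141, -0.001, -3.104]
contact_force: [0.5, -1.0, -0.2]
opening: 0.0602
grasp_force: 0.0
```

```bash
cat > m3.py <<'E'
from h import *
for k in ('scene','top'):
    c=shot(k);W=cloud(c);H=cv2.cvtColor(c['color'],cv2.COLOR_RGB2HSV).astype(int);h,s,v=H[...,0],H[...,1],H[...,2];Z=W[...,2]
    f=(np.hypot(W[...,0]-.459,W[...,1]-.12)<.085)&(Z>.012)&(Z<.034)&(s<60)
    P=W[f];print(k,'foot',len(P),np.median(P,0).round(4),cv2.minEnclosingCircle(P[:,:2].astype(np.float32)))
    n=(np.hypot(W[...,0]-.459,W[...,1]-.12)<.05)&(Z>.178)&(Z<.25);P=W[n];print('grip',len(P),P.min(0),P.max(0))
    m=(h<14)&(s>190)&(v>100)&(Z>.04)&(Z<.25)&(W[...,0]>.6)&(W[...,0]<.74)&(abs(W[...,1]-.13)<.06);P=W[m]
    print('tab',len(P),np.percentile(P,[2,50,98],0).round(4) if len(P) else '')
    o=(np.hypot(W[...,0]-.608,W[...,1]-.126)<.05)&(Z>.06)&(Z<.25)&(s<60);P=W[o]
    if len(P)>10:
        A=np.c_[P[:,:2],np.ones(len(P))];q=np.linalg.lstsq(A,P[:,2],rcond=None)[0];print('lens',len(P),P.mean(0).round(4),'slopes',q[:2].round(3))
    cv2.imwrite(f'pics/m3_{k}.png',c['color'][:,:,::-1])
E
python3 m3.py; python3 - <<'E'
from h import *
a=cv2.imread('pics/m3_scene.png');b=cv2.imread('pics/m3_top.png')
cv2.imwrite('pics/p5.png',np.hstack([cv2.resize(a[200:400,230:450],(400,400)),cv2.resize(b[160:360,170:370],(400,400))]))
E
```

```text
scene foot 1876 [0.465 0.131 0.019] ((0.45802071690559387, 0.12190407514572144), 0.06047002226114273)
grip 614 [0.43911127 0.10857562 0.17881258] [0.47678011 0.13348191 0.24053847]
tab 50 [[0.6378 0.1319 0.0882]
 [0.6594 0.1337 0.0959]
 [0.6791 0.1352 0.1043]]
lens 916 [0.6008 0.1259 0.1148] slopes [-0.29  -0.017]
top foot 1366 [0.4462 0.1074 0.019 ] ((0.45598044991493225, 0.11835998296737671), 0.059555165469646454)
grip 278 [0.43887304 0.10723209 0.17820537] [0.47464484 0.13045603 0.24153708]
tab 7 [[0.6503 0.1179 0.0929]
 [0.6668 0.1185 0.0962]
 [0.6749 0.1196 0.099 ]]
lens 605 [0.5982 0.1216 0.1145] slopes [-0.286 -0.014]
```

View pics/p5.png

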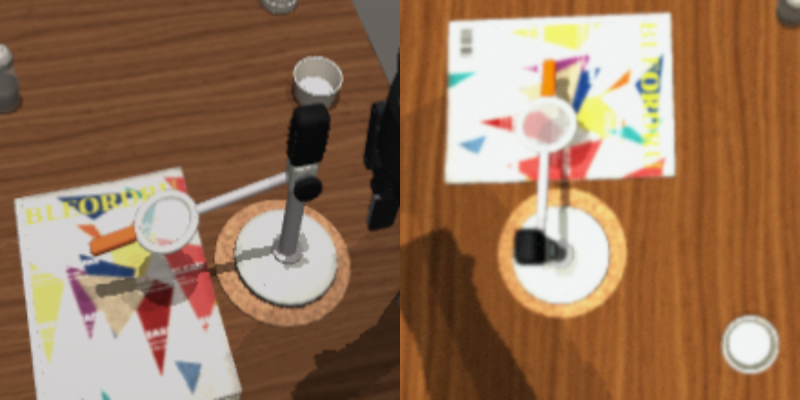

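The magnifier stands freely on the mat with its lens over the magazine (top panel foot at 560,255, tab at 549,75). The droop is about 0.283 rad, and the tab is at about (0.661, 0.127, 0.095).

```bash
python3 go.py .6606 .127 .24 3.176
```

```text
[0.4527 0.3094 0.3523] [-3.1409e+00 -9.0000e-04 -3.1063e+00] [ 0.45  0.25  0.13  1.45 -0.    0.41] -> shift [-201.4 -189.5  112.2] turn 0.001
```

Emit:
carry_out --plan '[[[-50,-25,0,0],[-100,-65,0,0],[-150,-115,0,0],[-190,-160,10,0],[-201,-189,40,0]]]'

```text
clock: 10.55
tcp_pos: [0.6625, 0.1234, 0.313]
tcp_rot: [-3.141, 0.003, -3.11]
contact_force: [-0.3, 0.2, -0.7]
opening: 0.06
grasp_force: 0.0
```

Emit:
carry_out --plan '[[[0,0,20,0],[0,0,45,0],[0,0,70,0],[0,0,70,0],[0,0,70,0]]]'

```text
clock: 11.18
tcp_pos: [0.6605, 0.1265, 0.244]
tcp_rot: [-3.142, 0.001, -3.108]
contact_force: [-0.6, 0.7, 0.9]
opening: 0.06
grasp_force: 0.0
```

```bash
python3 go.py .6606 .127 .149 3.176
```

```text
[0.6605 0.1265 0.244 ] [-3.1415e+00  1.2000e-03 -3.1083e+00] [ 0.06  0.49  0.22  1.31 -0.    0.03] -> shift [-0.   0.5 95. ] turn -0.001
```

Emit:
carry_out --plan '[[[0,0,25,0],[0,0,50,0],[0,0,72,0],[0,0,87,0],[0,0,95,0]]]'

```text
clock: 11.8
tcp_pos: [0.6605, 0.1272, 0.1479]
tcp_rot: [3.142, 0.001, -3.107]
contact_force: [-0.1, -0.1, 0.1]
opening: 0.0602
grasp_force: 0.0
```

```bash
python3 m3.py >/dev/null; python3 - <<'E'
from h import *
a=cv2.imread('pics/m3_scene.png');b=cv2.imread('pics/m3_top.png')
cv2.imwrite('pics/p6.png',np.hstack([cv2.resize(a[240:360,240:360],(400,400)),cv2.resize(b[160:280,190:310],(400,400))]))
E
```

```text
(no output)
```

View pics/p6.png

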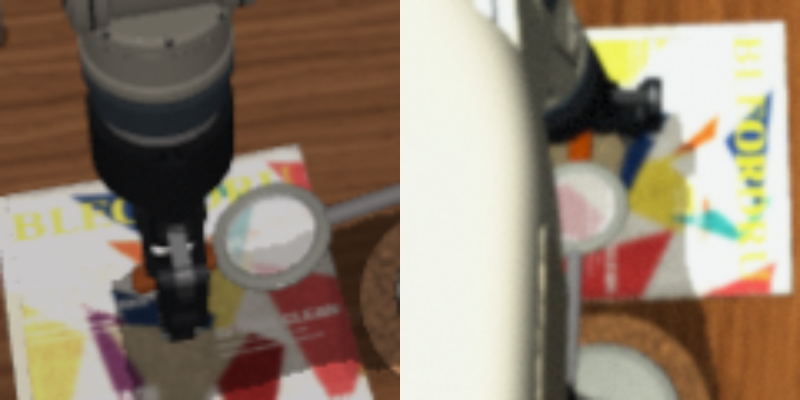

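The fingers straddle the tab (left panel, orange visible at 140,275 around the fingers). I'll close gently, then raise along the arc.

Emit:
carry_out --plan '[[[0,0,0,0],[0,0,0,0],[0,0,0,0],[0,0,0,0],[0,0,0,0]]]' --fingers 0 --newtons 20

```text
clock: 12.52
tcp_pos: [0.6604, 0.1273, 0.1479]
tcp_rot: [-3.142, 0.0, -3.107]
contact_force: [0.7, 0.2, -0.0]
opening: 0.0155
grasp_force: 24.1
```

Emit:
carry_out --plan '[[[0,0,0,0],[-1,0,-4,0],[-3,0,-12,0],[-5,0,-20,0],[-6,0,-27,0]]]'

```text
clock: 13.15
tcp_pos: [0.6664, 0.1275, 0.1755]
tcp_rot: [-3.142, 0.0, -3.107]
contact_force: [-0.3, -0.5, -2.1]
opening: 0.0156
grasp_force: 23.3
```

```bash
python3 m3.py; python3 go.py .669 .1275 .207 3.176
```

```text
scene foot 1879 [0.4649 0.1312 0.0189] ((0.45717447996139526, 0.1214040070772171), 0.060788366943597794)
grip 618 [0.43936905 0.10897736 0.1782326 ] [0.47686669 0.13413597 0.2405889 ]
tab 50 [[0.6413 0.1245 0.1187]
 [0.681  0.1316 0.1246]
 [0.688  0.1362 0.132 ]]
lens 1035 [0.6079 0.1295 0.1398] slopes [0.356 0.334]
top foot 1224 [0.4493 0.104  0.0188] ((0.45646050572395325, 0.11822046339511871), 0.0590251199901104)
grip 78 [0.44043913 0.10732165 0.17886733] [0.47445783 0.11104829 0.2333779 ]
tab 45 [[0.6411 0.1164 0.1255]
 [0.6507 0.1263 0.1291]
 [0.6579 0.1334 0.1763]]
lens 576 [0.6056 0.1166 0.1373] slopes [ 0.113 -0.143]
[0.6666 0.1275 0.176 ] [-3.1416e+00  1.5000e-03 -3.1074e+00] [ 0.07  0.53  0.12  1.16 -0.    0.03] -> shift [ -2.4  -0.  -31. ] turn -0.0
```

Emit:
carry_out --plan '[[[-1,0,-8,0],[-1.5,0,-16,0],[-2,0,-24,0],[-2.4,0,-30,0],[-2.4,0,-31.5,0]]]'

```text
clock: 13.88
tcp_pos: [0.6686, 0.1275, 0.2068]
tcp_rot: [-3.142, 0.0, -3.107]
contact_force: [-0.2, -0.8, -2.4]
opening: 0.0155
grasp_force: 23.1
```

```bash
python3 - <<'E'
s=open('m3.py').read()
# lens: drop gripper points (far z), keep rim near plane
s=s.replace("<.05)&(Z>.06)&(Z<.25)&(s<60)","<.042)&(Z>.14)&(Z<.17)&(v>130)&(s<60)").replace("W[...,0]-.608","W[...,0]-.607")
s=s.replace("print('lens'","e=P[:,2]-A@q;print('res',e.std());print('lens'")
open('m3.py','w').write(s)
E
python3 m3.py
```

```text
scene foot 1881 [0.4652 0.1313 0.019 ] ((0.4592709243297577, 0.12173032760620117), 0.06060270220041275)
grip 617 [0.43958669 0.1083773  0.17833734] [0.47686232 0.13320389 0.24088329]
tab 50 [[0.6438 0.1243 0.1535]
 [0.6842 0.1321 0.1574]
 [0.6904 0.1367 0.1602]]
res 0.0013396926697772646
lens 563 [0.6087 0.1273 0.1546] slopes [-0.01   0.006]
top foot 1271 [0.4493 0.1049 0.0189] ((0.45640578866004944, 0.11841638386249542), 0.058778315782547)
grip 115 [0.4402957  0.10685207 0.18162643] [0.4744731  0.11481656 0.23720011]
tab 53 [[0.6431 0.1196 0.1517]
 [0.6527 0.1258 0.1577]
 [0.6611 0.1334 0.1609]]
res 0.0020016357119271365
lens 563 [0.6068 0.1168 0.1545] slopes [-0.01  -0.021]
```

Emit:
carry_out --plan '[[[0,0,-1,0],[0,0,-1.5,0],[0,0,-1.5,0],[0,0,-1.5,0],[0,0,-1.5,0]]]'

```text
clock: 14.6
tcp_pos: [0.6687, 0.1275, 0.2077]
tcp_rot: [-3.142, -0.0, -3.107]
contact_force: [-1.3, 0.2, 0.0]
opening: 0.0157
grasp_force: 23.1
```

Emit:
carry_out --plan '[[[0,0,0,0],[0,0,0,0],[0,0,0,0],[0,0,0,0],[0,0,0,0]]]' --fingers 50

```text
clock: 15.22
tcp_pos: [0.6687, 0.1275, 0.2078]
tcp_rot: [3.142, 0.0, -3.107]
contact_force: [0.5, -0.5, 0.5]
opening: 0.05
grasp_force: 0.0
```

Emit:
carry_out --plan '[[[0,0,-10,0],[0,0,-30,0],[0,0,-55,0],[0,0,-80,0],[0,0,-90,0]]]'

```text
clock: 15.85
tcp_pos: [0.669, 0.1276, 0.3]
tcp_rot: [3.142, 0.003, -3.107]
contact_force: [0.3, -0.1, -0.3]
opening: 0.0499
grasp_force: 0.0
```

Emit:
carry_out --plan '[[[0,50,0,0],[10,100,0,0],[30,145,0,0],[50,190,0,0],[50,190,0,0]]]'

```text
clock: 16.48
tcp_pos: [0.6104, 0.3188, 0.2976]
tcp_rot: [3.141, -0.001, -3.103]
contact_force: [0.2, -1.0, 0.0]
opening: 0.0502
grasp_force: 0.0
```

```bash
python3 m3.py; python3 - <<'E'
from h import *
a=cv2.imread('pics/m3_scene.png');b=cv2.imread('pics/m3_top.png')
cv2.imwrite('pics/p7.png',np.hstack([cv2.resize(a[120:420,150:450],(400,400)),cv2.resize(b[100:380,160:440],(400,400))]))
E
```

```text
scene foot 1542 [0.4562 0.1373 0.0191] ((0.45716220140457153, 0.12193803489208221), 0.06056998670101166)
grip 570 [0.43833373 0.10908677 0.17800013] [0.47712788 0.13334775 0.24045138]
tab 49 [[0.6445 0.1326 0.1493]
 [0.6667 0.1351 0.154 ]
 [0.6888 0.1375 0.1575]]
res 0.0014771931583810046
lens 286 [0.6283 0.1242 0.1561] slopes [ 0.065 -0.022]
top foot 1373 [0.4464 0.1076 0.0188] ((0.45603784918785095, 0.1185852661728859), 0.059459008276462555)
grip 277 [0.43876956 0.1069036  0.18174133] [0.4744816  0.13006536 0.24185946]
tab 0 
res 0.002148115592694164
lens 720 [0.6064 0.1242 0.1554] slopes [-0.007 -0.001]
```

View pics/p7.png

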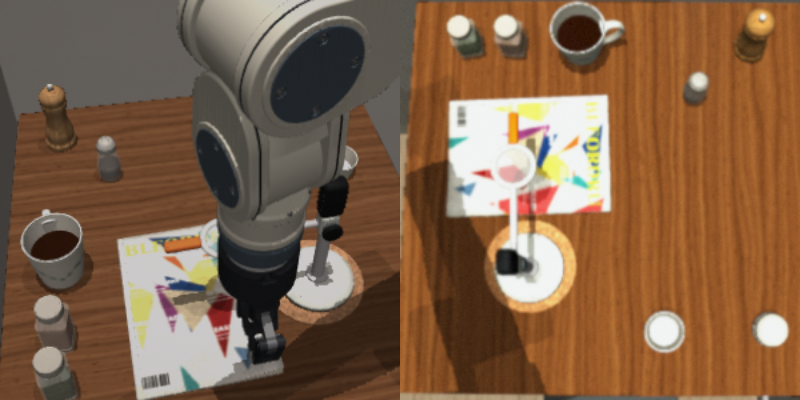

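The magnifier stands with its whole foot on the mat. The unobstructed top view fits the lens as level to about 0.01 rad, and the shaker, dish and timer haven't moved.

```bash
python3 -c "
from cell import manip
print(manip.job_done())"
```

```text
the job is handed in; nothing more can be done
None
```

The job is handed in: the magnifier stands with its whole foot on the cork mat, its arm raised by the tab to level (within about 0.01 rad, from the top camera) and its lens over the magazine; the shaker, dish and timer were left alone, and it took about 17 of the 51 s.

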